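# Shut the grinder guard and start the machine

### The job

Get the little bench grinder running: slide its clear guard shut over the wheel, pushing steadily by feel until the latch clicks and holds it, without ramming it into the end stop. Then let go of the guard, press the green start button all the way down and release it. Leave the two jars and the loupe where they are.

Things in the scene. Friction and masses are not known exactly. Their poses are not given: they have to be found in the camera images.
- grinder: Small grey bench grinder fixed to the table, turned by up to 0.3 rad. Origin: centre of the underside of its base, on the table. Base 130 mm (x) by 260 mm (y), 49 mm high with its rails. The guard slides shut along its +y. A control box 62 mm (x) by 100 mm (y), 58 mm high, stands in front of the base, centred at x -95, y +20 mm. Everything on it is below 125 mm.
- guard (a joint): How far the guard has slid toward shut (m), along the grinder's +y; starts at 0 to 0.03; friction 1.5 N. The guard is a clear tunnel-shaped hood in a dark frame, 90 mm long (y), 76 mm wide (x), top 92 mm above the table. Let go when caught by the latch it stays above 0.073; let go when not caught, a spring throws it back below 0.069.
- guard_handle (a point): Centre of the yellow push handle, an upright block on top of the guard at its rear (-y) end: 50 mm wide (grinder x), 14 mm thick (grinder y), 30 mm high, from 91 to 121 mm above the table; this point is 106 mm above the table. Its rear face, flush with the rear of the guard, is 7 mm behind this point toward the grinder's -y.
- latch_hook (a point): Middle of the red latch tongue at its +y end, 80 mm above the table (with its set screw centred). A pin on the guard lifts the sloped tongue: the push needed rises over some 15 mm to 10 to 15 N, then within 4 mm falls to 8 N or less as the tongue snaps down behind the pin (the click). By the set screw, this comes at a guard joint value anywhere from 0.075 to 0.097, not known beforehand.
- latch_post: Grey post fixed at the grinder's +y end, with latch, end stop and a spring ejector (3 to 6 N) that meets the guard 28 mm before the click. Some 3 mm after the click the guard is on the hard stop, where the push rises steeply; the guard's force on the post must stay below 35 N. Origin on the grinder's centre line, 109 mm toward +y from its origin, 40 mm above the table.
- start_button_top (a point): Centre of the top of the round green start button (26 mm across) on the control box in front of the guard; it is pressed straight down.
- start_button (a joint): How far the start button is pressed (m): 0 up, 0.006 fully down (about 5 N); it springs back.
- jar: Small jar with a green body and a black lid, 30 mm across, 42 mm high, standing loose on the table; origin under its centre.
- loupe: Folding loupe lying loose on the table, 42 x 62 x 17 mm; origin under its centre.
- white_jar: Small jar with a white body and a white lid, 30 mm across, 42 mm high, standing loose on the table; origin under its centre.

How it is judged:
On the way, in this order (a step that is already met when the one before it is completed fails the run):
1. the guard has been pushed to where the latch can hold it (value of joint guard above 0.073 m), for 0.3 s.
2. with the guard shut, the start button is pressed down (value of joint start_button above 0.0045 m and value of joint guard above 0.073 m), for 0.05 s.
At the end, for the whole second after the job is handed in: The guard stays shut by itself (joint above 0.073 m, which only the caught latch can hold) and at rest, and the start button is back up (pressed less than 1.5 mm) (value of joint guard above 0.073 m and velocity of joint guard between -0.01 and 0.01 m/s and value of joint start_button below 0.0015 m); the robot touches nothing.
It fails at once if the guard is rammed: more than 35 N on the latch and end stop (contact force between latch_post and anything else above 35 N).
It fails at once if the start button is pressed while the guard is not shut (value of joint start_button above 0.003 m and value of joint guard below 0.073 m).
It fails at once if the green jar is moved more than 3 cm (distance of jar from where it was at the start of the episode above 0.03 m).
It fails at once if the loupe is moved more than 3 cm (distance of loupe from where it was at the start of the episode above 0.03 m).
It fails at once if the white jar is moved more than 3 cm (distance of white_jar from where it was at the start of the episode above 0.03 m).
It also fails if it takes over 61 s, if anything falls off the work surface, if the arm or the gripper's body presses on something with over 40 N, if the wrist force passes 120 N, or if a joint passes its speed limit or range.

### The arm

A 7-joint arm with a two-finger parallel gripper is mounted at the origin on a cart in front of the work surface, level with it; the furniture and walls round the work are solid. World frame = base frame: x ahead of the robot, y to its left, z up, the work surface at z = 0. Lengths are in m, angles in rad, forces in N, time in s.
With the tool pointing down it reaches from about 0.4 to 0.85 m from the base axis. Payload 10.4 kg.
Tool frame: the origin (TCP) lies between the finger pads; the fingertips stand 17 mm ahead of it and the grasp point (between the pads) lies 2 mm behind it; x points along the fingers, y is the direction in which the jaws open and shut, and the axes are right-handed (so a half turn about x gives the same grasp; the last joint's range is limited). The gripper opens to 87 mm and grips with 3 to 60 N. Pads are 19 mm wide; open, the fingers measure 117 mm over their backs; the gripper's body (75 mm by 190 mm) begins 51 mm behind the grasp point.
Start: joints at [1.169, 0.332, -0.065, 1.46, 0.022, 1.35, -0.088], TCP at [0.231, -0.581, 0.24] pointing down, gripper open.
Joint ranges: [-2.6, 2.6], [-0.5, 2.12], [-1.47, 1.34], [0.16, 2.42], [-1.27, 4.41], [0.06, 2.06], [-2.6, 2.6]. Speed limits (rad/s): [2.22, 2.22, 2.79, 2.79, 3.14, 3.14, 3.14].

### API

Orientations are given as a unit quaternion [x, y, z, w].
In Python, from bench import r, optics, close_job gives the robot as it stands.
- The arm moves only by the shell command python3 -m inch 'ROWS' [OPENING] [FORCE]. ROWS is JSON, a list of rows, each an object with "translation": the shift along the tool's x, y, z in cm, a list of three; "spin": the turn about the tool's x in degrees. In form: [{"translation": [tx, ty, tz], "spin": spin}, ...]. A call has 1 to 20 rows; each row shifts and turns the pose as measured when the row begins, along the tool's axes as they then stand; what a row does not reach is not made up. A row lasts 1/8 s, in which the tool goes at most 62.5 mm and 10.7 degrees, less where a joint would pass 70% of its speed; a pose out of reach is approached as far as the arm can. A call is refused whole if a number of a shift passes 6.25 or a number of a turn 10.7, either way. A call with a gripper value outside its range is refused whole. OPENING is the closure, from 0 (fully open) to 1 (shut), set as the call begins (- or left out, the last holds). The fingers move at their own pace and stop on an object; FORCE is the grip in N (left out, the last holds). Time passes only in rows, so rows that do not move let the fingers close. It gives the time, the measured TCP pose, the force and the opening at its end, in the units of the state.
- r.read_state(): the state, without advancing time (a new reading comes with each control period).
- optics.camera(name): name is "scene" or "top" or "wrist"; returns the picture (400x640x3 uint8, red, green, blue); there is no depth.
- optics.camera_model(name): a dict with "camera_matrix" (3x3 intrinsics, pixels), "dist" ([k1, k2, p1, p2, k3] as OpenCV has them; the pictures are not rectified), "world_from_camera" (4x4, takes a point from camera to world coordinates); the wrist camera has in their place "tool_from_camera" (4x4, takes a point from camera to tool coordinates, whose origin is the TCP and whose axes are the tool frame's). Camera axes: x right, y down, z forward; pixel columns grow to the right and rows downward; lengths in m; the calibration is good to about 2 mm. A picture is of the moment at which its call begins: read the wrist's pose just before it. camera_model takes no time and is no camera call.
- close_job(): hands the job in, once; it reports no verdict.
The state is a dict: "time": time; "joint_positions": joint angles; "joint_vel": joint speeds; "joint_torque": joint torques, N m; "ee_pos": TCP position; "eef_rot": TCP orientation; "ft_force": force on the tool from outside, world axes, zero at the start; "torque": the same for the moment, N m; "width": finger opening in m.
Only numpy, scipy, OpenCV 4.12 (cv2) and the standard library are available. Lean on these libraries where they do the work, as an engineer would, in place of code of your own. Each camera call takes 0.05 s, during which the arm holds its last target.

## Working session

There is one attempt and no reset: what is moved stays moved. The work goes in short steps, Python scripts to look and compute and a shell command to move; the robot and the scene stay as the last step left them, time stands still between calls to the robot, and variables do not carry over. Pictures are saved under pics/ and viewed, and the job is handed in when it is done.

```bash
mkdir -p pics; ls
python3 - <<'E'
from bench import r, optics
import cv2, numpy as np
s=r.read_state(); print(s)
for n in ["scene","top"]:
    im=optics.camera(n); cv2.imwrite(f"pics/{n}0.png",im[:,:,::-1])
    m=optics.camera_model(n); print(n,m)
print(optics.camera_model("wrist"))
E
```

```text
pics
{'time': 0.0, 'joint_positions': array([ 1.16942297,  0.33287232, -0.06469752,  1.4609541 ,  0.0216005 ,
        1.34991053, -0.08853099]), 'joint_vel': array([-9.93228618e-05, -8.05668245e-04,  5.06323275e-04, -3.43005936e-04,
        1.02457781e-04,  3.80474048e-04,  1.32017595e-03]), 'joint_torque': array([-1.03687689e-03, -6.23261118e+01,  2.39140954e-02, -3.89894485e+01,
       -6.14479277e-02,  3.97817174e-02,  1.56617784e-04]), 'ee_pos': array([ 0.23096836, -0.58035511,  0.23874754]), 'eef_rot': array([-0.69434375, -0.13361116,  0.69458473, -0.13261547]), 'ft_force': array([-0.17162427, -0.18144624,  0.19717934]), 'torque': array([-0.04831102, -0.06336745,  0.03775406]), 'width': 0.08687958719054774}
scene {'camera_matrix': array([[380.81177449,   0.        , 322.50794598],
       [  0.        , 380.81177449, 200.39558593],
       [  0.        ,   0.        ,   1.        ]]), 'dist': array([0.02284509, 0.        , 0.        , 0.        , 0.        ]), 'world_from_camera': array([[ 0.79219549, -0.42724353,  0.43576286,  0.16221462],
       [-0.61002007, -0.5747128 ,  0.545
[... 582 characters left out ...]
39814,  1.04260943],
       [ 0.        ,  0.        ,  0.        ,  1.        ]])}
{'camera_matrix': array([[283.91137246,   0.        , 313.30920193],
       [  0.        , 283.91137246, 199.50253443],
       [  0.        ,   0.        ,   1.        ]]), 'dist': array([-0.00122289,  0.        ,  0.        ,  0.        ,  0.        ]), 'tool_from_camera': array([[-5.20818398e-04, -2.63286582e-01,  9.64717526e-01,
        -1.45015207e-01],
       [ 9.99999786e-01, -5.19336589e-04,  3.98130977e-04,
         1.80284638e-04],
       [ 3.96190565e-04,  9.64717526e-01,  2.63286796e-01,
        -7.23354828e-02],
       [ 0.00000000e+00,  0.00000000e+00,  0.00000000e+00,
         1.00000000e+00]])}
```

View pics/scene0.png

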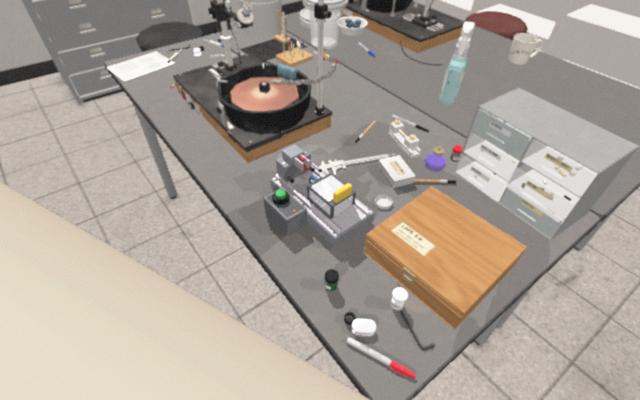

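View pics/top0.png

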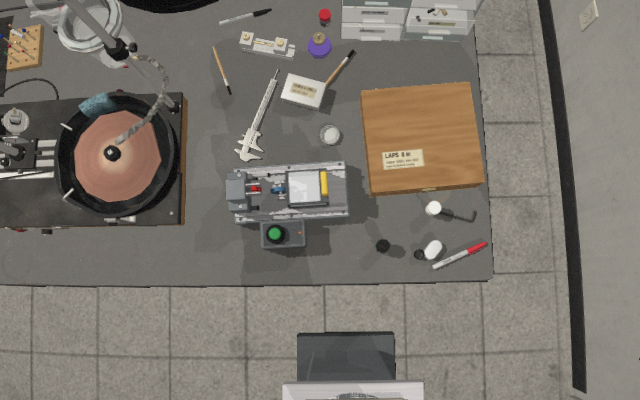

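The scene view shows the grinder at mid-image, with the yellow handle at (343,192) and the green button at (281,195). In the top view the handle is at (324,183), the button at (275,233) and the red latch at (253,188). The guard slides image-left, which is world +y. The jars are at (433,208) and (383,245). Next I'll measure these.

```bash
cat > h.py <<'E'
import cv2, numpy as np
from bench import r, optics
from scipy.spatial.transform import Rotation as R
def pose(n,s=None):
    m=optics.camera_model(n)
    if n!="wrist": return m,m["world_from_camera"]
    T=np.eye(4);T[:3,:3]=R.from_quat(s["eef_rot"]).as_matrix();T[:3,3]=s["ee_pos"]
    return m,T@m["tool_from_camera"]
def ray(n,px,s=None):
    m,T=pose(n,s)
    p=cv2.undistortPoints(np.array([[px]],float),m["camera_matrix"],m["dist"])[0,0]
    d=T[:3,:3]@np.array([p[0],p[1],1.]); return T[:3,3],d/np.linalg.norm(d)
def onz(n,px,z,s=None):
    o,d=ray(n,px,s); return o+d*(z-o[2])/d[2]
def tri(a,b):
    (o1,d1),(o2,d2)=a,b
    A=np.stack([d1,-d2],1); t=np.linalg.lstsq(A,o2-o1,rcond=None)[0]
    p,q=o1+d1*t[0],o2+d2*t[1]; return (p+q)/2,np.linalg.norm(p-q)
RNG={"yellow":((20,120,120),(33,255,255)),"green":((45,100,60),(85,255,255)),"red":((172,130,80),(180,255,255))}
def blobs(im,c,box=None,amin=8):
    h=cv2.cvtColor(im,cv2.COLOR_RGB2HSV); m=cv2.inRange(h,*map(np.array,RNG[c]))
    n,l,st,ce=cv2.connectedComponentsWithStats(m)
    return [(tuple(ce[i].round(1)),tuple(map(int,st[i]))) for i in range(1,n) if st[i][4]>=amin],l
E
python3 - <<'E'
from h import *
for n in ["scene","top"]:
    im=cv2.imread(f"pics/{n}0.png")[:,:,::-1].copy()
    for c in RNG: print(n,c,blobs(im,c)[0])
    x0,y0=(250,130) if n=="scene" else (215,145)
    cv2.imwrite(f"pics/{n}0z.png",cv2.resize(im[y0:y0+115,x0:x0+150,::-1],None,fx=5,fy=5,interpolation=cv2.INTER_CUBIC))
s=r.read_state()
im=optics.camera("wrist");cv2.imwrite("pics/wrist0.png",im[:,:,::-1])
print(R.from_quat(s["eef_rot"]).as_matrix().round(3))
E
```

```text
scene yellow [((np.float64(342.5), np.float64(192.6)), (334, 183, 18, 20, 214))]
scene green [((np.float64(280.3), np.float64(194.3)), (275, 190, 11, 10, 89)), ((np.float64(332.0), np.float64(285.2)), (326, 282, 10, 8, 30))]
scene red [((np.float64(457.1), np.float64(149.0)), (453, 145, 10, 9, 67)), ((np.float64(401.2), np.float64(369.6)), (390, 361, 26, 17, 195))]
top yellow [((np.float64(323.6), np.float64(183.0)), (320, 171, 8, 25, 166))]
top green [((np.float64(274.3), np.float64(233.1)), (268, 227, 13, 13, 126))]
top red [((np.float64(324.4), np.float64(14.5)), (319, 9, 12, 12, 118)), ((np.float64(8.3), np.float64(45.2)), (7, 44, 4, 3, 9)), ((np.float64(475.6), np.float64(247.5)), (467, 242, 19, 13, 101))]
[[-0.001  0.37  -0.929]
 [ 0.001 -0.929 -0.37 ]
 [-1.    -0.001  0.   ]]
```

View pics/scene0z.png

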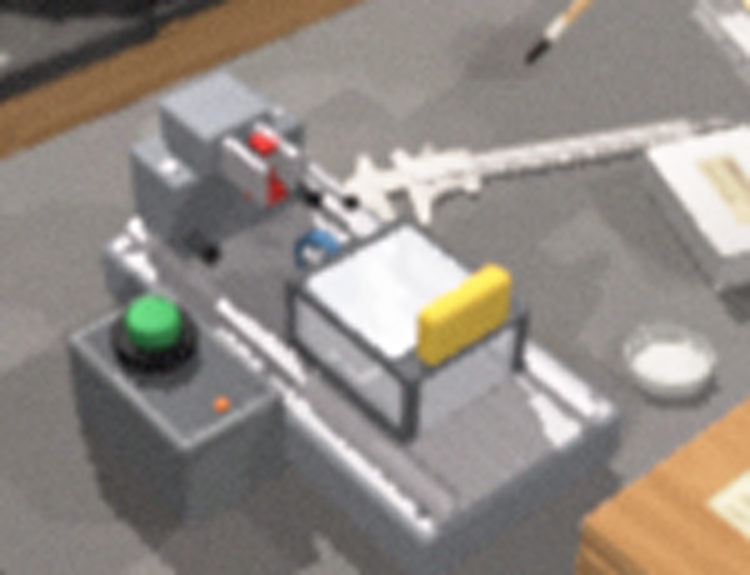

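View pics/top0z.png

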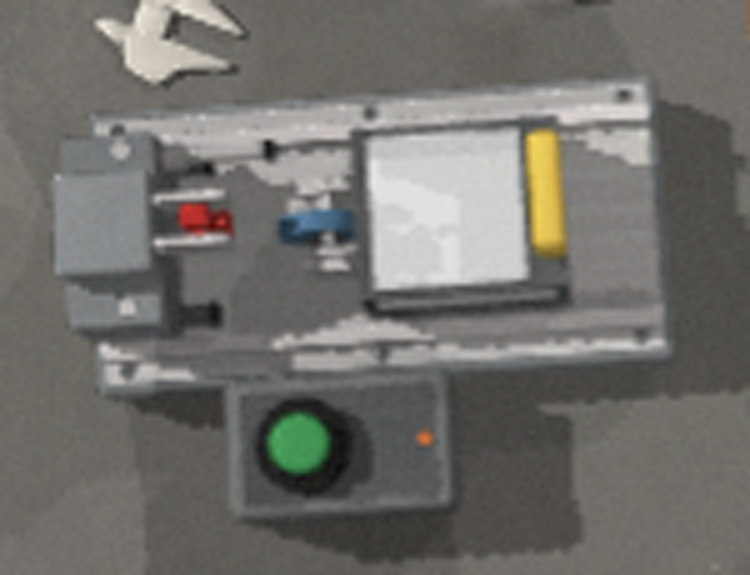

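View pics/wrist0.png

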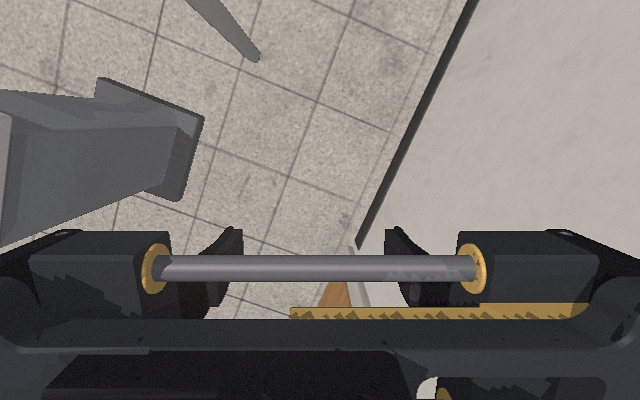

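Run:
```python
from h import *
print("yellow",tri(ray("scene",(342.5,192.6)),ray("top",(323.6,183))))
print("yellow top z.121",onz("top",(323.6,183),.121),onz("scene",(342.5,192.6),.106))
print("green",tri(ray("scene",(280.3,194.3)),ray("top",(274.3,233.1))))
for p in [(433,207),(383,244)]: print("jar",onz("top",p,.042))
print("loupe",onz("top",(428,252),.01))
# yellow rect
im=cv2.imread("pics/top0.png")[:,:,::-1].copy()
b,l=blobs(im,"yellow"); print(cv2.minAreaRect(np.argwhere(l>0)[:,::-1].astype(np.float32)))
```

```text
yellow (array([0.58700307, 0.05482827, 0.10397343]), np.float64(0.0003836845373107594))
yellow top z.121 [0.58364785 0.05462126 0.121     ] [0.58577227 0.05322154 0.106     ]
green (array([0.48618268, 0.16373158, 0.07134585]), np.float64(2.665457549244899e-06))
jar [ 0.53873819 -0.18572135  0.042     ]
jar [ 0.45944366 -0.07155813  0.042     ]
loupe [ 0.44047172 -0.17646397  0.01      ]
((323.6472473144531, 183.06089782714844), (24.295244216918945, 6.697222709655762), 85.91438293457031)
```

Run:
```python
from h import *
C=[onz("top",(215+a/5,145+b/5),.049) for a,b in [(650,80),(668,355),(103,392),(95,118)]]
for c in C: print(c.round(4))
for a,b in [(0,3),(1,2),(1,0),(2,3)]:
    d=C[b]-C[a]; print(a,b,np.linalg.norm(d),np.degrees(np.arctan2(d[1],d[0])))
print("ctr",np.mean(C,0))
C=[onz("scene",(250+a/5,130+b/5),.049) for a,b in [(432,533),(615,410)]]
d=C[1]-C[0];print(C,np.linalg.norm(d),np.degrees(np.arctan2(d[1],d[0])))
# box corners top
C=[onz("top",(215+a/5,145+b/5),.058) for a,b in [(445,375),(452,508),(238,518),(230,385)]]
for c in C: print(c.round(4))
print("ctr",np.mean(C,0)); d=C[2]-C[1];print(np.linalg.norm(d),np.degrees(np.arctan2(d[1],d[0])))
```

```text
[0.646  0.0071 0.049 ]
[0.5222 0.0025 0.049 ]
[0.5111 0.253  0.049 ]
[0.6355 0.2576 0.049 ]
0 3 0.250693196914503 92.4085658441127
1 2 0.25073898503102926 92.52886063212058
1 0 0.12391226006706783 2.1217778884355027
2 3 0.1244389233575096 2.1021634893046475
ctr [0.57868816 0.13004516 0.049     ]
[array([ 0.52438344, -0.00420367,  0.049     ]), array([0.64162255, 0.00174641, 0.049     ])] 0.11738999575224585 2.9053646465628193
[0.5145 0.1002 0.058 ]
[0.4566 0.098  0.058 ]
[0.4539 0.1913 0.058 ]
[0.5121 0.1946 0.058 ]
ctr [0.48429725 0.14602251 0.058     ]
0.09339310695220578 91.6326897592975
```

The grinder's yaw is about 2.3°, with its centre near (0.579, 0.130). The control box centre agrees to about 1 mm with where the given offsets put it. The handle is near (0.583, 0.054), and triangulation gives its height as 0.104. I'll swing round in an arc with the fingers closed, jaws radial, and push along tool −z.

```bash
python3 -m inch '[{"translation":[0,0,-5],"spin":-5},{"translation":[0,0,-5],"spin":-5},{"translation":[0,0,-5],"spin":-5},{"translation":[0,0,-5],"spin":-5},{"translation":[0,0,-5],"spin":-5},{"translation":[0,0,-5],"spin":-5},{"translation":[0,0,-5],"spin":-5},{"translation":[0,0,-5],"spin":-5}]' 1 40; python3 -c "
from h import *
s=r.read_state();print(R.from_quat(s['eef_rot']).as_matrix().round(3),s['joint_positions'])"
```

```text
time: 1.15
ee_pos: [0.5373, -0.3275, 0.2352]
eef_rot: [-0.604, -0.368, 0.606, -0.364]
ft_force: [0.1, -0.5, -0.9]
width: 0.0148
[[-0.005  0.886 -0.464]
 [ 0.003 -0.464 -0.886]
 [-1.    -0.006  0.   ]] [ 0.74091543  0.37042658 -0.348472    1.43506012  0.12638115  1.3641629
 -0.0945861 ]
```

```bash
python3 -m inch '[{"translation":[0,-0.4,-5],"spin":-5},{"translation":[0,-0.4,-5],"spin":-5},{"translation":[0,-0.4,-5],"spin":-5},{"translation":[0,-0.4,-5],"spin":-5},{"translation":[0,-0.4,-5],"spin":-5},{"translation":[0,-0.4,-5],"spin":-5},{"translation":[0,0,0],"spin":0}]'; python3 -c "
from h import *
s=r.read_state();print(R.from_quat(s['eef_rot']).as_matrix().round(3),s['joint_positions'])
im=optics.camera('wrist');cv2.imwrite('pics/w1.png',im[:,:,::-1])
im=optics.camera('scene');cv2.imwrite('pics/s1.png',im[:,:,::-1])
"
```

```text
time: 2.02
ee_pos: [0.5906, -0.0194, 0.2338]
eef_rot: [0.482, 0.52, -0.483, 0.513]
ft_force: [0.9, -1.4, -0.2]
width: 0.0006
[[-0.008  0.998  0.068]
 [ 0.006  0.068 -0.998]
 [-1.    -0.007 -0.006]] [ 0.42797066  0.32120599 -0.580456    1.53179886  0.17139931  1.348745
 -0.10024561]
```

View pics/w1.png

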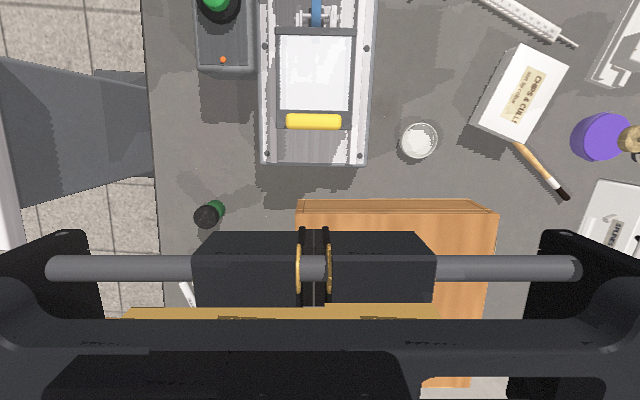

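View pics/s1.png

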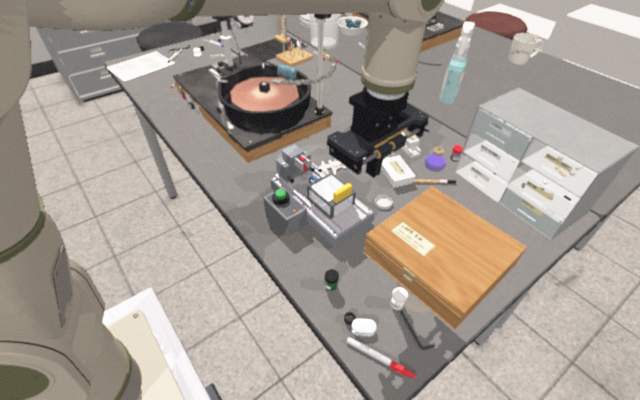

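The wrist view shows the yellow handle at (313,121) with the grinder straight ahead. The green jar is at (208,214), off to the side. I'll refine the handle position and the yaw from this view.

Run:
```python
from h import *
s=r.read_state()
im=cv2.imread("pics/w1.png")[:,:,::-1].copy()
b,l=blobs(im,"yellow"); print(b)
b=max(b,key=lambda q:q[1][4]); 
print("yel center z.121/.106",onz("wrist",b[0],.121,s),onz("wrist",b[0],.106,s))
x,y,w,h,a=b[1]
print("ends",onz("wrist",(x,y+h),.12,s),onz("wrist",(x+w,y+h),.12,s),"low edge",onz("wrist",(b[0][0],y+h),.091,s),"high edge",onz("wrist",(b[0][0],y),.121,s))
print("tri",tri(ray("wrist",b[0],s),ray("scene",(342.5,192.6))),tri(ray("wrist",b[0],s),ray("top",(323.6,183))))
C=[onz("wrist",p,.049,s) for p in [(260,163),(365,164)]]
d=C[1]-C[0];print(C,np.linalg.norm(d),np.degrees(np.arctan2(d[1],d[0])))
```

```text
[((np.float64(313.2), np.float64(121.1)), (286, 113, 56, 17, 871)), ((np.float64(297.2), np.float64(257.0)), (297, 254, 2, 6, 8)), ((np.float64(377.8), np.float64(310.4)), (375, 309, 5, 5, 9)), ((np.float64(392.8), np.float64(313.6)), (390, 312, 6, 4, 8))]
yel center z.121/.106 [0.58602173 0.04821265 0.121     ] [0.58590898 0.04829665 0.106     ]
ends [0.56240705 0.03919903 0.12      ] [0.61190454 0.04215279 0.12      ] low edge [0.58629736 0.03994623 0.091     ] high edge [0.58561928 0.0549863  0.121     ]
tri (array([0.58466924, 0.04947015, 0.10939759]), np.float64(0.0034772339848810766)) (array([0.58573091, 0.0515369 , 0.1110255 ]), np.float64(0.006550907625054369))
[array([ 0.52644598, -0.00199803,  0.049     ]), array([0.64843114, 0.00420967, 0.049     ])] 0.12214300274311561 2.913212670289532
```

```bash
python3 -m inch '[{"translation":[4,-0.2,-0.8],"spin":1.4},{"translation":[4,-0.2,-0.8],"spin":0},{"translation":[3,-0.1,-0.4],"spin":0},{"translation":[0,0,0],"spin":0}]'; python3 -c "
from h import *
s=r.read_state();print(R.from_quat(s['eef_rot']).as_matrix().round(3))
im=optics.camera('wrist');cv2.imwrite('pics/w2.png',im[:,:,::-1])
im=optics.camera('scene');cv2.imwrite('pics/s2.png',cv2.resize(im[100:300,230:480,::-1],None,fx=3,fy=3))
"
```

```text
time: 2.62
ee_pos: [0.5847, -0.0126, 0.1203]
eef_rot: [0.493, 0.507, -0.496, 0.503]
ft_force: [-0.0, -0.3, 1.0]
width: 0.0001
[[-0.008  1.     0.021]
 [ 0.001  0.021 -1.   ]
 [-1.    -0.008 -0.001]]
```

View pics/w2.png

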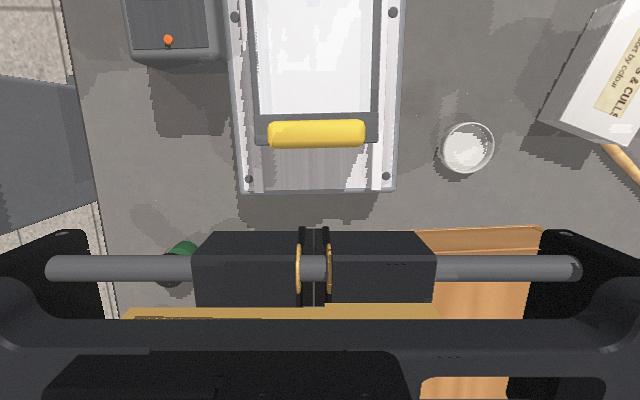

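View pics/s2.png

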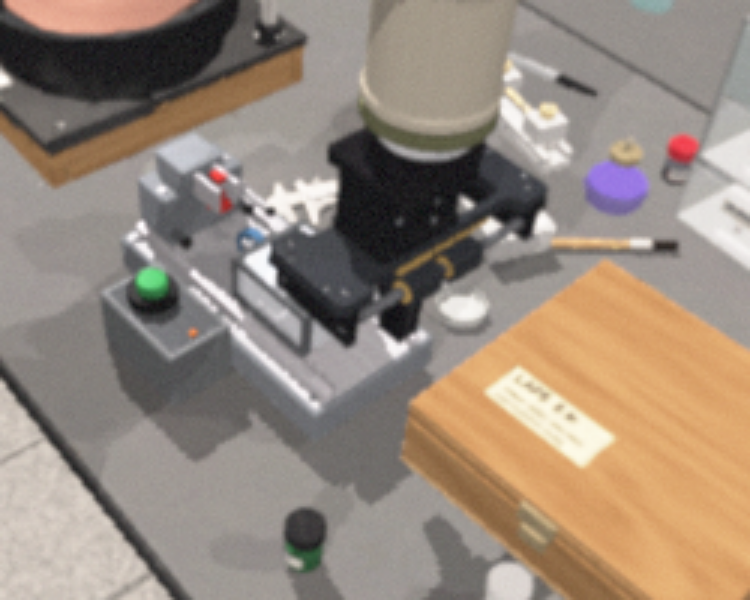

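The wrist view shows the handle centred over the fingers at (316,134), with clear space in front of them. I'll approach it.

```bash
python3 -m inch '[{"translation":[0.6,0,-1],"spin":-1.2},{"translation":[0.2,0,-1],"spin":0},{"translation":[0,0,-0.8],"spin":0},{"translation":[0,0,0],"spin":0}]'; python3 -m inch '[{"translation":[0,0,-0.4],"spin":0},{"translation":[0,0,-0.4],"spin":0}]'; python3 -m inch '[{"translation":[0,0,-0.4],"spin":0},{"translation":[0,0,-0.4],"spin":0}]'
```

```text
time: 3.22
ee_pos: [0.5876, 0.0174, 0.1183]
eef_rot: [0.49, 0.51, -0.489, 0.511]
ft_force: [0.7, -0.1, 0.0]
width: 0.0001
time: 3.48
ee_pos: [0.5874, 0.0254, 0.1185]
eef_rot: [0.49, 0.51, -0.489, 0.511]
ft_force: [0.0, 0.0, 0.4]
width: 0.0006
time: 3.72
ee_pos: [0.587, 0.0338, 0.1185]
eef_rot: [0.49, 0.51, -0.489, 0.511]
ft_force: [1.0, -0.0, -0.7]
width: 0.0008
```

```bash
python3 -m inch '[{"translation":[0.2,0,-0.4],"spin":0},{"translation":[0.2,0,-0.4],"spin":0}]'|grep -E "pos|force"; python3 -m inch '[{"translation":[0,0,-0.4],"spin":0},{"translation":[0,0,-0.4],"spin":0}]'|grep -E "pos|force";python3 -m inch '[{"translation":[0,0,-0.4],"spin":0},{"translation":[0,0,-0.4],"spin":0}]'|grep -E "pos|force"
```

```text
ee_pos: [0.587, 0.0416, 0.1145]
ft_force: [0.5, -2.7, 1.4]
ee_pos: [0.5865, 0.0496, 0.1142]
ft_force: [-0.4, -1.8, 0.2]
ee_pos: [0.5861, 0.0581, 0.1142]
ft_force: [-0.1, -1.4, 0.6]
```

Contact came at TCP y of about 0.037, and the force is now about the 1.5 N sliding friction. From here I'll go in fine steps.

```bash
for i in 1; do python3 -m inch '[{"translation":[0,0,-0.3],"spin":0},{"translation":[0,0,-0.3],"spin":0}]'|grep -E "pos|force"; done; python3 -m inch '[{"translation":[0,0,-0.3],"spin":0},{"translation":[0,0,-0.3],"spin":0}]'|grep -E "pos|force"
```

```text
ee_pos: [0.5858, 0.0646, 0.1142]
ft_force: [0.1, -0.8, 0.5]
ee_pos: [0.5855, 0.0709, 0.1142]
ft_force: [-0.7, -4.6, 0.8]
```

```bash
python3 -m inch '[{"translation":[0,0,-0.3],"spin":0}]'|grep -E "pos|force";python3 -m inch '[{"translation":[0,0,-0.3],"spin":0}]'|grep -E "pos|force"
```

```text
ee_pos: [0.5854, 0.0732, 0.1142]
ft_force: [-0.8, -4.6, 1.9]
ee_pos: [0.5853, 0.0755, 0.1142]
ft_force: [-1.3, -5.4, 2.2]
```

The ejector met the guard at y of about 0.065 to 0.071, so I expect the click at about 0.093 to 0.099.

```bash
python3 -m inch '[{"translation":[0,0,-0.3],"spin":0}]'|grep -E "pos|force";python3 -m inch '[{"translation":[0,0,-0.3],"spin":0}]'|grep -E "pos|force"; python3 -m inch '[{"translation":[0,0,-0.3],"spin":0}]'|grep -E "pos|force"
```

```text
ee_pos: [0.5852, 0.0778, 0.1142]
ft_force: [-0.3, -5.6, 2.9]
ee_pos: [0.5851, 0.08, 0.1143]
ft_force: [-1.4, -6.5, 2.4]
ee_pos: [0.5851, 0.0813, 0.1142]
ft_force: [-0.4, -9.8, 3.7]
```

```bash
python3 -m inch '[{"translation":[0,0,-0.25],"spin":0}]'|grep -E "pos|force";python3 -m inch '[{"translation":[0,0,-0.2],"spin":0}]'|grep -E "pos|force"
```

```text
ee_pos: [0.585, 0.0817, 0.1143]
ft_force: [-2.2, -11.3, 3.9]
ee_pos: [0.585, 0.0816, 0.1143]
ft_force: [-2.6, -8.3, 3.7]
```

```bash
python3 -c "
from h import *
s=r.read_state();print(s['ee_pos'],s['ft_force'],s['time'])
im=optics.camera('wrist');cv2.imwrite('pics/w3.png',im[:,:,::-1])
im=optics.camera('scene');cv2.imwrite('pics/s3.png',cv2.resize(im[120:250,240:410,::-1],None,fx=4.5,fy=4.5,interpolation=cv2.INTER_CUBIC))
s=r.read_state();print(s['ee_pos'],s['ft_force'],s['time'])
"
```

```text
[0.58503432 0.08155544 0.11429388] [-2.55108025 -8.32343046  3.71868841] 5.85
[0.58502297 0.0816026  0.11430021] [-0.66250631 -7.68295537  3.05570051] 5.95
```

View pics/w3.png

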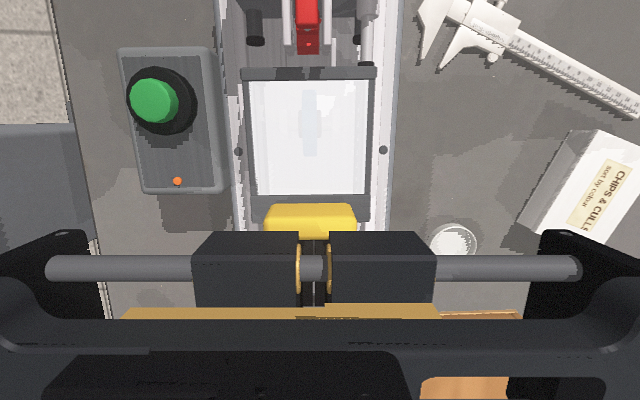

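View pics/s3.png

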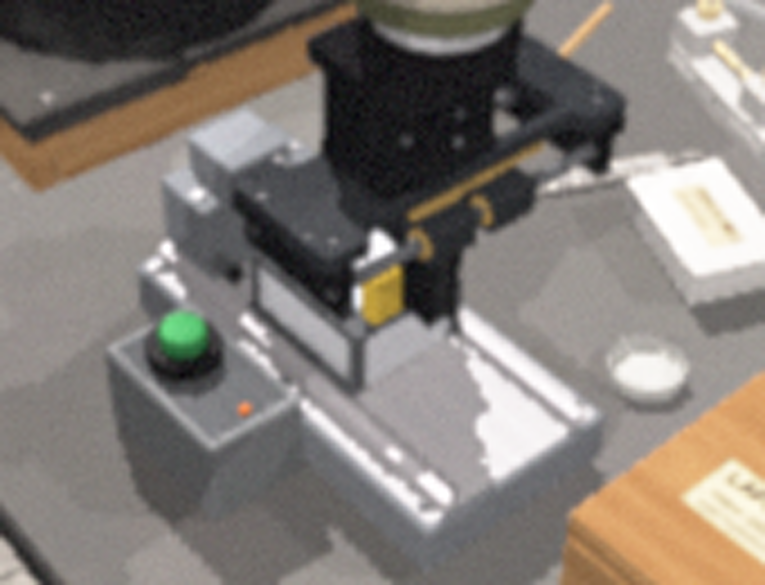

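The wrist view shows the guard's front frame at row 70, still short of the red latch tongue at (308,40). The fingers are square behind the handle. The force only rises with larger steps (about 4 N per mm), so I'll increase them gradually.

```bash
python3 -m inch '[{"translation":[0,0,-0.3],"spin":0}]'|grep -E "pos|force";python3 -m inch '[{"translation":[0,0,-0.35],"spin":0}]'|grep -E "pos|force"
```

```text
ee_pos: [0.585, 0.0819, 0.1143]
ft_force: [-1.1, -11.8, 4.3]
ee_pos: [0.585, 0.0823, 0.1143]
ft_force: [-2.0, -12.8, 5.4]
```

```bash
python3 -m inch '[{"translation":[0,0,-0.4],"spin":0}]'|grep -E "pos|force"
```

```text
ee_pos: [0.5849, 0.0826, 0.1143]
ft_force: [-3.0, -13.0, 6.7]
```

```bash
python3 -m inch '[{"translation":[0,0,-0.4],"spin":0}]'|grep -E "pos|force"; python3 -m inch '[{"translation":[0,0,-0.4],"spin":0}]'|grep -E "pos|force"
```

```text
ee_pos: [0.5849, 0.083, 0.1144]
ft_force: [-2.4, -13.2, 7.1]
ee_pos: [0.5848, 0.0833, 0.1144]
ft_force: [-3.1, -14.0, 7.2]
```

```bash
python3 -m inch '[{"translation":[0,0,-0.45],"spin":0}]'|grep -E "pos|force"
```

```text
ee_pos: [0.5848, 0.0838, 0.1144]
ft_force: [-4.5, -14.6, 7.3]
```

```bash
python3 -m inch '[{"translation":[0,0,-0.45],"spin":0},{"translation":[0,0,-0.45],"spin":0}]'|grep -E "pos|force"
```

```text
ee_pos: [0.5847, 0.0844, 0.1145]
ft_force: [-4.4, -16.2, 7.9]
```

```bash
python3 -m inch '[{"translation":[0,0,-0.45],"spin":0},{"translation":[0,0,-0.45],"spin":0}]'|grep -E "pos|force"
```

```text
ee_pos: [0.5846, 0.0853, 0.1146]
ft_force: [-4.1, -15.6, 8.1]
```

```bash
python3 -c "
from h import *
s=r.read_state();print(s['ee_pos'],s['ft_force'],s['torque'],s['width'],R.from_quat(s['eef_rot']).as_matrix().round(4))
im=optics.camera('wrist');cv2.imwrite('pics/w4.png',im[:,:,::-1])
im0=cv2.imread('pics/w3.png')[:,:,::-1].copy()
for a in (im0,im): print(blobs(a.copy(),'yellow',amin=100)[0],blobs(a.copy(),'red',amin=30)[0],blobs(a.copy(),'green',amin=100)[0])
im=optics.camera('top');cv2.imwrite('pics/t4.png',cv2.resize(im[145:260,215:365,::-1],None,fx=5,fy=5,interpolation=cv2.INTER_CUBIC))
"
```

```text
[0.58457848 0.08533423 0.11455253] [ -4.11562396 -15.62163219   8.08208341] [-3.34372914  0.86337883  0.18595752] 0.00042660790105744764 [[-0.0101  0.9999  0.0016]
 [-0.0625  0.001  -0.998 ]
 [-0.998  -0.0102  0.0625]]
[((np.float64(310.4), np.float64(218.9)), (263, 203, 94, 37, 2694))] [] [((np.float64(153.6), np.float64(100.2)), (129, 78, 50, 45, 1735))]
[((np.float64(310.5), np.float64(218.4)), (262, 201, 94, 40, 2801))] [] [((np.float64(149.6), np.float64(108.6)), (125, 86, 50, 45, 1747))]
```

View pics/w4.png

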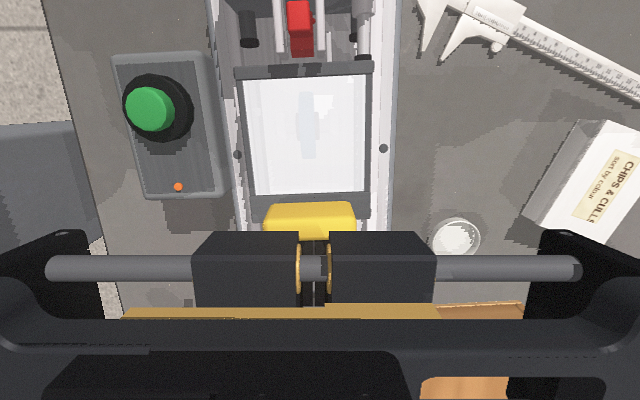

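View pics/t4.png

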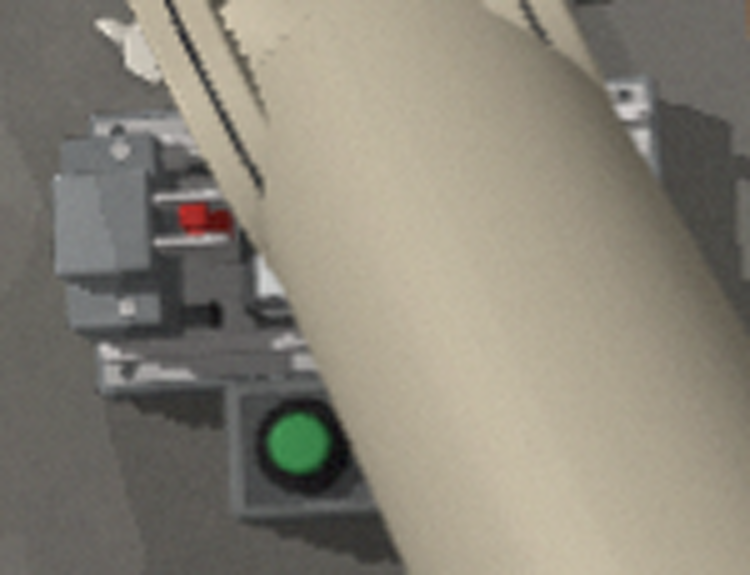

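The wrist torque and pose show the tool tilting under load: 3.6°, with the body leading the tips. Each row re-bases on the measured pose, so the tilt builds up row by row. Fewer, larger rows are better. The push stays bounded at about 4 N per mm, and I'll trim the height to ease the vertical load.

```bash
python3 -m inch '[{"translation":[-0.1,0,-0.5],"spin":0}]'|grep -E "pos|force|rot"
```

```text
ee_pos: [0.5844, 0.0865, 0.1149]
eef_rot: [-0.48, -0.485, 0.52, -0.513]
ft_force: [-1.4, -16.7, -1.1]
```

```bash
python3 -m inch '[{"translation":[-0.1,0,-0.52],"spin":0}]'|grep -E "pos|force|rot"
```

```text
ee_pos: [0.5843, 0.087, 0.115]
eef_rot: [-0.479, -0.483, 0.523, -0.513]
ft_force: [-0.1, -15.4, -0.6]
```

```bash
python3 -m inch '[{"translation":[-0.05,0,-0.55],"spin":0}]'|grep -E "pos|force"; python3 -c "
from h import *
s=r.read_state();print(R.from_quat(s['eef_rot']).as_matrix()[:,0].round(4),s['torque'])"
```

```text
ee_pos: [0.5844, 0.0875, 0.1147]
ft_force: [-2.1, -18.3, 6.5]
[-0.0155 -0.0798 -0.9967] [-3.67721227  0.47351522  0.19512885]
```

```bash
python3 -m inch '[{"translation":[-0.05,0,-0.58],"spin":0}]'|grep -E "pos|force"; python3 -c "
from h import *
s=r.read_state();print(R.from_quat(s['eef_rot']).as_matrix()[:,0].round(4),s['torque'])"
```

```text
ee_pos: [0.5843, 0.0885, 0.1147]
ft_force: [-3.6, -17.4, 6.6]
[-0.0175 -0.0861 -0.9961] [-3.65095402  0.76757797  0.17064236]
```

```bash
python3 -m inch '[{"translation":[-0.08,0,-0.6],"spin":0}]'|grep -E "pos|force"
```

```text
ee_pos: [0.5843, 0.0895, 0.1149]
ft_force: [-3.1, -16.8, 4.7]
```

```bash
python3 -m inch '[{"translation":[-0.08,0,-0.6],"spin":0}]'|grep -E "pos|force"
```

```text
ee_pos: [0.5841, 0.0904, 0.1149]
ft_force: [-4.1, -17.2, 5.1]
```

```bash
python3 -m inch '[{"translation":[-0.08,0,-0.6],"spin":0}]'|grep -E "pos|force"; python3 -c "
from h import *
s=r.read_state();print(R.from_quat(s['eef_rot']).as_matrix()[:,0].round(4),s['torque'])"
```

```text
ee_pos: [0.5841, 0.0912, 0.115]
ft_force: [-4.4, -15.9, 5.8]
[-0.0247 -0.1064 -0.994 ] [-3.38349084  0.6808965   0.16881106]
```

```bash
python3 -m inch '[{"translation":[-0.08,0,-0.6],"spin":0}]'|grep -E "pos|force"
```

```text
ee_pos: [0.5839, 0.0931, 0.115]
ft_force: [-2.9, -14.3, 5.2]
```

```bash
python3 -m inch '[{"translation":[-0.08,0,-0.6],"spin":0}]'|grep -E "pos|force"
```

```text
ee_pos: [0.5838, 0.0959, 0.115]
ft_force: [-2.6, -7.6, 4.3]
```

```bash
python3 -m inch '[{"translation":[-0.08,0,-0.6],"spin":0}]'|grep -E "pos|force"; python3 -c "
from h import *
s=r.read_state();print(s['time'],R.from_quat(s['eef_rot']).as_matrix()[:,0].round(4),s['torque'])
im=optics.camera('wrist');cv2.imwrite('pics/w5.png',im[:,:,::-1])"
```

```text
ee_pos: [0.5836, 0.1, 0.115]
ft_force: [-2.3, -11.3, 3.8]
8.55 [-0.0307 -0.1189 -0.9924] [-2.66964415  0.48300754  0.20012495]
```

View pics/w5.png

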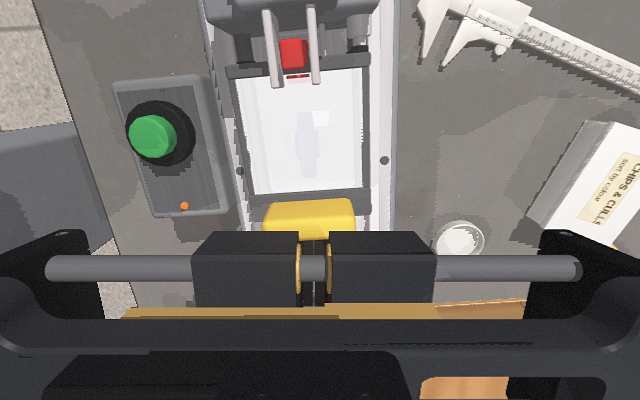

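The force peaked at 18 N, fell to 7.6 N at y=0.096 (the click) and rose to 11 N at 0.100 (the stop). The wrist view shows the red tongue now over the guard's front bar at (293,60). I'll back off and check that it holds.

```bash
python3 -m inch '[{"translation":[0,0,0.4],"spin":0},{"translation":[0,0,0.5],"spin":0},{"translation":[0,0,0.5],"spin":0},{"translation":[0,0,0.5],"spin":0}]'; python3 -c "
from h import *
s=r.read_state();print(R.from_quat(s['eef_rot']).as_matrix().round(4))
im=optics.camera('wrist');cv2.imwrite('pics/w6.png',im[:,:,::-1])"
```

```text
time: 9.1
ee_pos: [0.5826, 0.0822, 0.1172]
eef_rot: [-0.471, -0.468, 0.544, -0.513]
ft_force: [1.7, 0.3, -0.5]
width: 0.0004
[[-0.031   0.999  -0.0323]
 [-0.1176 -0.0357 -0.9924]
 [-0.9926 -0.0269  0.1186]]
```

View pics/w6.png

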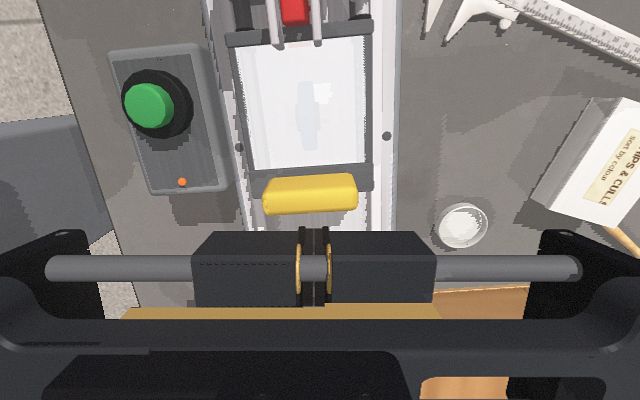

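The guard stayed put. The force is zero, there is a gap to the handle and the tongue is behind the bar. I'll lift off and measure the button again.

```bash
python3 -m inch '[{"translation":[-3,0,0.4],"spin":0},{"translation":[-3,-3,0],"spin":0},{"translation":[0,-4,-2],"spin":0},{"translation":[0,0,0],"spin":0}]'
python3 - <<'E'
from h import *
s=r.read_state();print(s['ee_pos'],R.from_quat(s['eef_rot']).as_matrix().round(4))
for n in ("wrist","top","scene"):
    im=optics.camera(n);cv2.imwrite(f'pics/{n}7.png',im[:,:,::-1]); print(n,[blobs(im.copy(),c,amin=30)[0] for c in ("green","yellow")])
E
```

```text
time: 9.65
ee_pos: [0.5134, 0.1077, 0.1785]
eef_rot: [-0.471, -0.468, 0.544, -0.512]
ft_force: [0.4, -0.8, -0.2]
width: 0.0003
[0.51343629 0.10770132 0.17850728] [[-0.031   0.999  -0.0335]
 [-0.1168 -0.0369 -0.9925]
 [-0.9927 -0.0269  0.1178]]
wrist [[((np.float64(279.4), np.float64(129.6)), (264, 114, 32, 32, 805))], [((np.float64(404.8), np.float64(193.7)), (369, 179, 73, 30, 1839))]]
top [[], []]
scene [[((np.float64(280.2), np.float64(194.3)), (275, 190, 11, 10, 91)), ((np.float64(332.6), np.float64(285.3)), (327, 283, 10, 7, 30))], [((np.float64(324.9), np.float64(178.5)), (316, 169, 18, 19, 199))]]
```

View pics/wrist7.png

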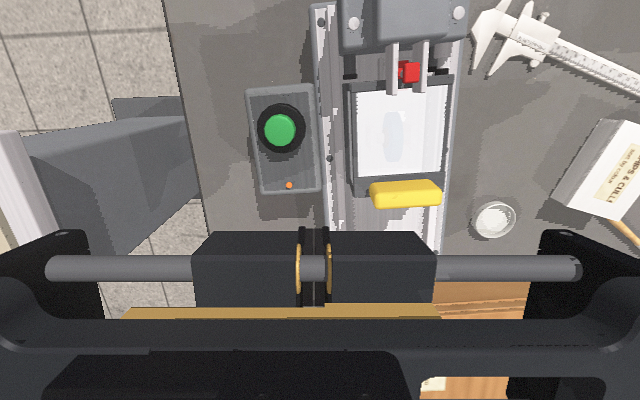

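View pics/scene7.png

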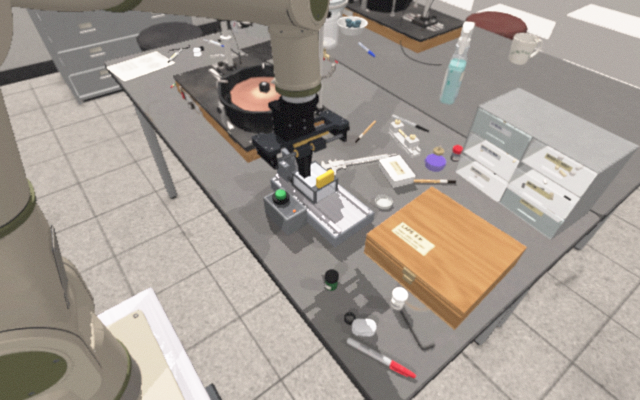

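The wrist view shows the guard up against the post with the tongue caught at (410,72), and the button at (279,130). The scene view shows the jars unmoved.

Run:
```python
from h import *
s=r.read_state()
print("btn",tri(ray("wrist",(279.4,129.6),s),ray("scene",(280.2,194.3))),onz("wrist",(279.4,129.6),.072,s))
h1=onz("scene",(324.9,178.5),.106);h0=onz("scene",(342.5,192.6),.106);print("handle",h1,h1-h0,onz("wrist",(404.8,193.7),.106,s))
M=R.from_quat(s["eef_rot"]).as_matrix()
tip=s["ee_pos"]+.017*M[:,0];print("tip",tip)
for z in (.095,.075,.066):
    print(z,(M.T@(np.array([.484,.161,z])-tip)*100).round(2))
```

```text
btn (array([0.48621423, 0.16095698, 0.0735736 ]), np.float64(0.0032870726975449643)) [0.48737609 0.15986593 0.072     ]
handle [0.58267924 0.11488373 0.106     ] [-0.00309303  0.06166219  0.        ] [0.58578708 0.11224453 0.106     ]
tip [0.51538967 0.10316814 0.16123991]
0.095 [ 6.  -3.2 -6.4]
0.075 [ 7.98 -3.14 -6.64]
0.066 [ 8.88 -3.12 -6.74]
```

```bash
python3 -m inch '[{"translation":[0,-1.6,-3.2],"spin":0},{"translation":[0,-1.6,-3.2],"spin":0},{"translation":[3,0,0],"spin":0},{"translation":[2.5,0,0],"spin":0},{"translation":[0,0,0],"spin":0}]'
python3 - <<'E'
from h import *
s=r.read_state()
im=optics.camera("wrist");cv2.imwrite('pics/wrist8.png',im[:,:,::-1])
im=optics.camera('scene');cv2.imwrite('pics/s8.png',cv2.resize(im[100:250,210:410,::-1],None,fx=4,fy=4,interpolation=cv2.INTER_CUBIC))
M=R.from_quat(s["eef_rot"]).as_matrix()
tip=s["ee_pos"]+.017*M[:,0];print("tip",tip,M[:,0])
for z in (.080,.075,.066):
    print(z,(M.T@(np.array([.485,.161,z])-tip)*100).round(2))
E
```

```text
time: 10.42
ee_pos: [0.4876, 0.1628, 0.114]
eef_rot: [-0.474, -0.466, 0.547, -0.509]
ft_force: [0.5, 0.9, 0.2]
width: 0.0007
tip [0.48708456 0.1608583  0.09711271] [-0.03322856 -0.11521905 -0.99278418]
0.08 [ 1.7  -0.16 -0.2 ]
0.075 [ 2.2  -0.15 -0.26]
0.066 [ 3.09 -0.12 -0.37]
```

View pics/s8.png

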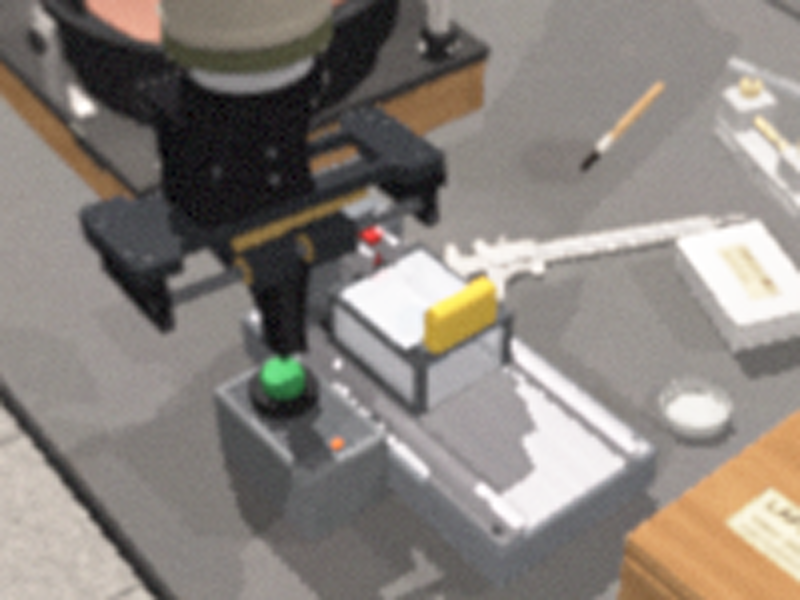

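View pics/wrist8.png

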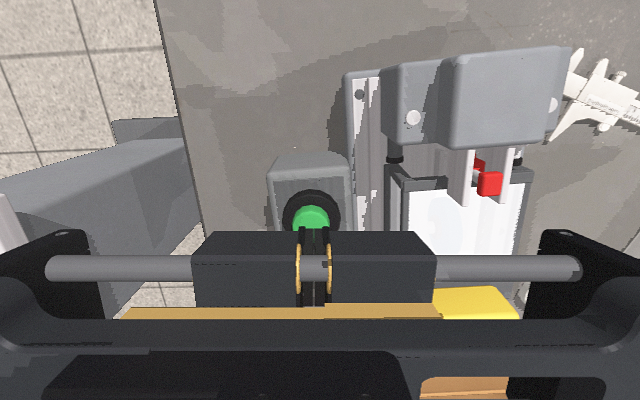

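The fingertips are centred over the button in both views. Pressing down in steps now.

```bash
python3 -m inch '[{"translation":[1,-0.1,-0.1],"spin":0},{"translation":[0.6,0,-0.1],"spin":0}]'|grep -E "pos|force"; python3 -m inch '[{"translation":[0.4,0,0],"spin":0}]'|grep -E "pos|force"; python3 -m inch '[{"translation":[0.4,0,0],"spin":0}]'|grep -E "pos|force"
```

```text
ee_pos: [0.4887, 0.1639, 0.1008]
ft_force: [0.8, -0.9, -0.4]
ee_pos: [0.4888, 0.1637, 0.0967]
ft_force: [-0.5, 2.1, 3.5]
ee_pos: [0.4888, 0.1637, 0.0929]
ft_force: [-0.6, 1.4, 4.2]
```

```bash
python3 -m inch '[{"translation":[0.3,0,0],"spin":0}]'|grep -E "pos|force"; python3 -m inch '[{"translation":[0.3,0,0],"spin":0}]'|grep -E "pos|force"
```

```text
ee_pos: [0.4891, 0.1639, 0.0912]
ft_force: [-10.4, -2.3, 33.3]
ee_pos: [0.4892, 0.164, 0.091]
ft_force: [-15.9, -4.9, 42.4]
```

The force went 3.5, 4.2, then 33 N, so the button has bottomed out. I'll ease back slightly, look, and then release.

```bash
python3 -m inch '[{"translation":[-0.05,0,0],"spin":0}]'|grep -E "pos|force"
python3 - <<'E'
from h import *
im=optics.camera('scene');cv2.imwrite('pics/s9.png',cv2.resize(im[100:250,210:410,::-1],None,fx=4,fy=4,interpolation=cv2.INTER_CUBIC))
im=optics.camera("wrist");cv2.imwrite('pics/wrist9.png',im[:,:,::-1])
E
```

```text
ee_pos: [0.4891, 0.164, 0.0926]
ft_force: [-3.1, -1.4, 4.4]
```

View pics/s9.png

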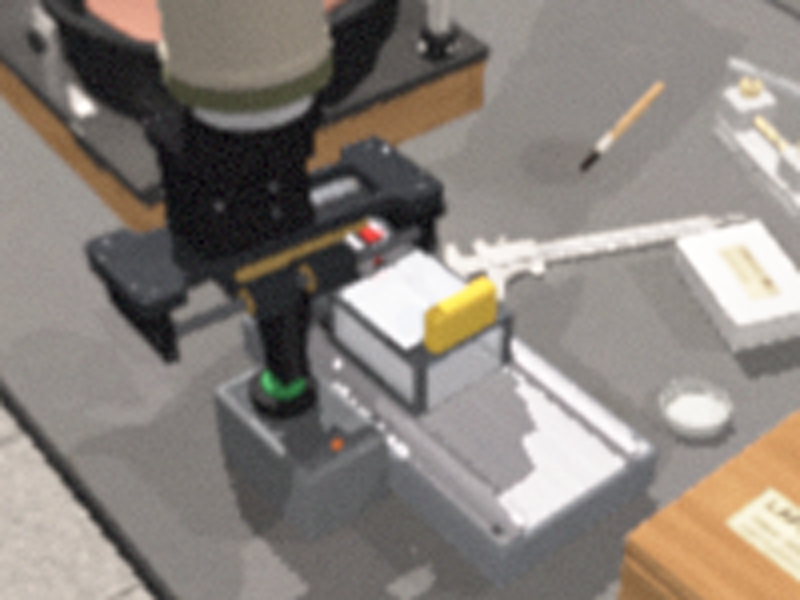

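View pics/wrist9.png

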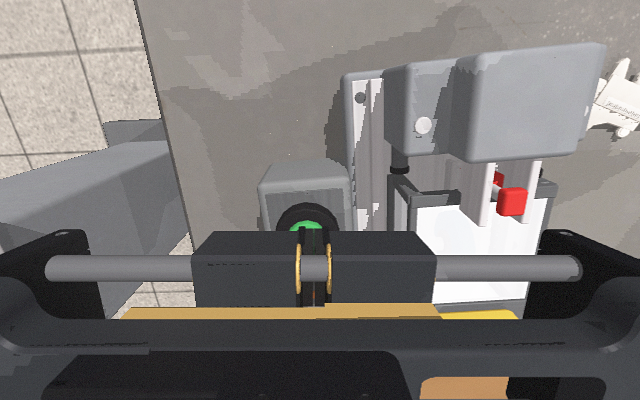

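Green is mostly hidden under the fingers and the force fits the button spring, but the tip height is about 5 mm above what I expected from the images. I'll raise it in small steps to see over what travel the spring force persists.

```bash
for k in 1; do python3 -m inch '[{"translation":[-0.1,0,0],"spin":0},{"translation":[0,0,0],"spin":0}]'|grep -E "pos|force"; python3 -m inch '[{"translation":[-0.12,0,0],"spin":0},{"translation":[0,0,0],"spin":0}]'|grep -E "pos|force"; python3 -m inch '[{"translation":[-0.12,0,0],"spin":0},{"translation":[0,0,0],"spin":0}]'|grep -E "pos|force"; python3 -m inch '[{"translation":[-0.12,0,0],"spin":0},{"translation":[0,0,0],"spin":0}]'|grep -E "pos|force"; python3 -m inch '[{"translation":[-0.12,0,0],"spin":0},{"translation":[0,0,0],"spin":0}]'|grep -E "pos|force"; python3 -m inch '[{"translation":[-0.12,0,0],"spin":0},{"translation":[0,0,0],"spin":0}]'|grep -E "pos|force"; done
```

```text
ee_pos: [0.4891, 0.164, 0.0935]
ft_force: [-1.8, 0.3, 4.8]
ee_pos: [0.4891, 0.164, 0.0947]
ft_force: [-1.3, -0.3, 3.8]
ee_pos: [0.4891, 0.164, 0.0958]
ft_force: [-1.4, -0.2, 2.5]
ee_pos: [0.4891, 0.164, 0.0969]
ft_force: [-1.3, 0.1, 3.0]
ee_pos: [0.4892, 0.164, 0.098]
ft_force: [-0.7, -0.9, 0.9]
ee_pos: [0.4893, 0.1642, 0.0992]
ft_force: [0.6, 0.5, 0.5]
```

The spring force fades at z of about 0.0975, and the hard bottom was at about 0.0912. That is a full 6 mm stroke. I'll retreat and check.

```bash
python3 -m inch '[{"translation":[-4,0,0],"spin":0},{"translation":[-4,0,0],"spin":0},{"translation":[0,0,5],"spin":0},{"translation":[0,0,5],"spin":0},{"translation":[0,0,0],"spin":0},{"translation":[0,0,0],"spin":0}]'
python3 - <<'E'
from h import *
s=r.read_state(); print(s["joint_vel"].round(3))
im=optics.camera('scene');print([blobs(im.copy(),c,amin=30)[0] for c in ("green","yellow")]);cv2.imwrite('pics/s10.png',cv2.resize(im[100:400,210:510,::-1],None,fx=2,fy=2,interpolation=cv2.INTER_CUBIC))
im=optics.camera("wrist");cv2.imwrite('pics/wrist10.png',im[:,:,::-1])
E
```

```text
time: 13.75
ee_pos: [0.4866, 0.0729, 0.1926]
eef_rot: [-0.476, -0.464, 0.544, -0.511]
ft_force: [-0.1, 0.2, 0.0]
width: 0.0009
[ 0.016 -0.006  0.018  0.005  0.005  0.001  0.009]
[[((np.float64(280.3), np.float64(194.4)), (275, 190, 11, 10, 90)), ((np.float64(332.0), np.float64(285.1)), (326, 282, 10, 8, 32))], [((np.float64(324.9), np.float64(178.5)), (316, 169, 18, 19, 198))]]
```

View pics/s10.png

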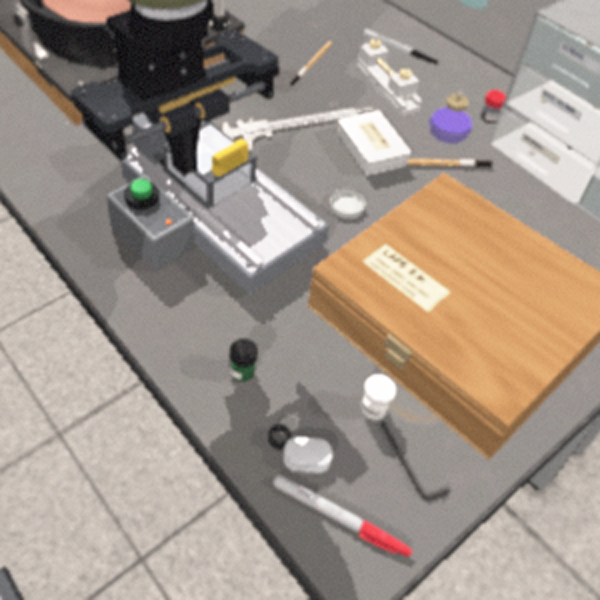

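View pics/wrist10.png

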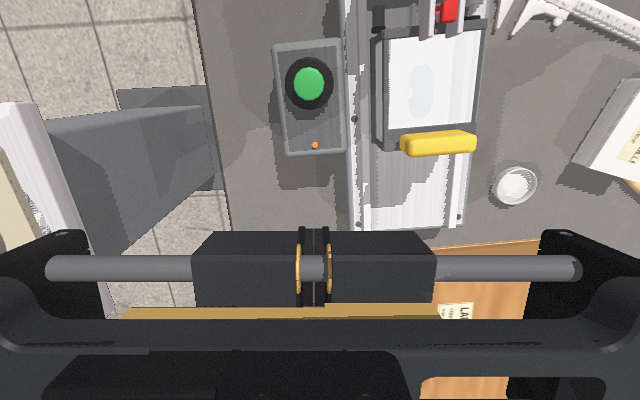

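The handle is still at (324.9,178.5), unchanged since I let go of the guard. The button is back at its starting pixel, the jars and loupe have not moved, and the arm is clear of everything. Handing in.

```bash
python3 -c "
from bench import close_job
print(close_job())"
```

```text
the job is handed in; nothing more can be done
None
```

The guard is shut and held by the latch, the start button was pressed fully and released, and the job was handed in at about 14 s. No verdict is reported on hand-in.

- **Guard:** I pushed the handle with closed fingers. The push rose to about 18 N and fell to 7.6 N at the click. It read 11 N at the stop, so every reading was well under the 35 N limit. After I let go, the handle stayed at the same pixel through to the end, about 62 mm from where it started.
- **Button:** The spring force of about 3 to 5 N ran over about 6 mm before the bottom. The button then came back to its starting pixel.
- **Jars, loupe and arm:** The green jar's pixel was unchanged, and the white jar and loupe looked unmoved in the final picture. The arm ended clear of everything with about zero force.

Some checks did not agree:
- **Tool tilt:** The tool tilted about 7° under load because tilt builds up row by row. I left it that way, since a row can only turn the tool about its own x axis.
- **Peak push force:** The wrist reading of about 18 N was above the stated 10 to 15 N for the latch. I put that down to the ejector and friction adding to it.
- **Button height:** The button top is about 5 mm higher by touch than I measured in the images, so I relied on the feel of the stroke.
- **Button force:** The fingertips pressed with up to about 42 N for a moment at the bottom, harder than needed. The 40 N limit is on the arm and gripper body, which I believe were touching nothing.

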